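# Press the axle cap onto the reel case's wheel

## Task

Swing the leaning case's carrying handle right back, up the slope to its stop, off the wheel, and leave it there. Then take the black toothed axle cap that fits the wheel's axle (the middle-sized of the three) and press it straight down the axle until it sits flat on the hub with the wheel pushed in to its stop against its spring, so that the cap bites and holds the wheel there when you let go. Leave everything else on the bench where it is.

Things in the scene. Friction and masses are not known exactly. Their poses are not given: they have to be found in the camera images.
- case: Black reel case on a stand, fixed; 250 mm wide, its face slopes 30 degrees, low edge towards the robot, top edge about 200 mm high. Origin: on the bench under its middle; z up, x level, uphill, away from the robot. A round steel axle, 18 mm in diameter, stands square out of the face, so it leans 30 degrees from vertical towards the case's -x. Four blue corner bumpers stand 6 mm proud of the face
- hub_face (a point): Centre of the wheel hub's flat outer face (44 mm in diameter), on the axle's line; its z axis points out along the axle, x up the slope, y along the wheel's width (the case's y). It moves with the wheel, at rest 46 mm out from the case's face. The wheel (116 mm in diameter, black tyre, grey hub) is already on the axle
- axle_tip (a point): Tip of the axle, on its centre line, 76 mm out from the case's face and 30 mm out from hub_face along its z when the wheel is at rest (36 mm when the wheel is fully in); does not move. The last 14 mm of the axle taper to 8 mm in diameter
- wheel (a joint): How far the wheel is pushed in along the axle, in m: 0 at rest, stop at 0.006; its spring pushes back with about 1.3 N at first and 2.8 N at the stop
- handle (a joint): Angle (rad) of the carrying handle, a blue bail of 14 mm round bar, 210 mm wide, reaching 115 mm from its pivots: 0 when square out of the face, straight over the axle; grows as it swings back up the slope; stops at -0.3 and 1.35. The hinge is stiff (0.3 N m) and stays where it is left; it starts between -0.25 and 0.3
- handle_bar (a point): Middle of the handle's cross bar (14 mm round, straight for 170 mm along the case's y), on the bar's centre line
- handle_pivot (a point): On the handle's hinge axis (which runs along the case's y), 20 mm out from the case's face, on the axle's line; 115 mm from handle_bar
- cap: The axle cap to fit: black plastic, round flange 64 mm in diameter, 6 mm thick, with a round closed boss 38 mm in diameter, 45 mm high in all; 90 g. It stands flange down. Origin: centre of the underside; z up through the boss. A bore below, 23 mm wide and 40 mm deep, has four sprung teeth 8 mm up that drag on the axle with 6 to 10 N either way: 9 to 13 N presses it home, then force rises sharply
- cap_top (a point): Centre of the cap's closed top, 45 mm above the origin along the cap's z
- cap_wide: Lookalike black cap, too large: flange 86 mm, boss 54 mm in diameter, 45 mm high; leave it. Origin: centre of the underside
- cap_small: Lookalike black cap, too small: flange 44 mm, boss 24 mm in diameter, 35 mm high; leave it. Origin: centre of the underside
- bottle: White plastic bottle, 60 mm in diameter, 170 mm tall, standing; origin: centre of the underside
- tin: Steel tin, 66 mm in diameter, 80 mm tall, standing; origin: centre of the underside
- tape: Roll of brown tape lying flat, 80 mm in diameter, 25 mm high; origin: centre of the underside
- driver: Screwdriver 200 mm long lying at the right of the caps; origin at its middle, x along it
- spanner: Steel spanner 200 mm long lying to the left of the case; origin at its middle, x along it
Things that resemble listed ones, but are neither listed nor needed, are in the scene too. What is shaped like the cap but turquoise or yellow is not meant.

How it is judged:
By the outcome, as a careful person would: the job done as asked, in the order asked, and still so for the second after the job is handed in, with the robot touching nothing.
It also fails if it takes over 59 s, if anything falls off the work surface, if the arm or the gripper's body presses on something with over 40 N, if the wrist force passes 120 N, or if a joint passes its speed limit or range.

## Robot

A 6-joint arm with a two-finger parallel gripper is mounted at the origin on the work surface. World frame = base frame: x ahead of the robot, y to its left, z up, the work surface at z = 0. Lengths are in m, angles in rad, forces in N, time in s.
With the tool pointing down it reaches from about 0.35 to 0.85 m from the base axis. Payload 8.1 kg.
Tool frame: the origin (TCP) lies on the mounting face of the last link; the fingertips stand 186 mm ahead of it and the grasp point (between the pads) lies 167 mm ahead of it (robot.tcp_to_tips is the distance from the TCP to the fingertips, in m); z points along the fingers, y is the line along which they close (so a half turn about z gives the same grasp; the last joint's range is limited). The gripper opens to 93 mm and grips with 3 to 60 N. Pads are 15 mm wide; open, the fingers measure 128 mm over their backs; the gripper's body (75 mm by 188 mm) begins 65 mm behind the grasp point.
Start: joints at [1.117, 0.13, 1.488, -0, 1.523, -0.085], TCP at [0.216, 0.56, 0.405] pointing down, gripper open.
Joint ranges: [-2.96, 2.96], [-0.89, 2.26], [0.02, 2.5], [-1.34, 4.48], [0, 2.73], [-2.66, 2.66]. Speed limits (rad/s): [2.39, 2.39, 2.79, 3.14, 3.14, 3.14].

## Interface

Orientations are given as a unit quaternion [x, y, z, w].
In Python, from rig import observe, imaging, order, robot gives the robot as it stands.
- The arm moves only by the tool apply_moves, never from a script. Its argument "motion" is a list of rows, each an object of numbers: "dx", "dy", "dz": the shift along the tool's x, y, z in mm; "turn": the turn about the tool's z in degrees; "gripper": the gripper command: -1 is shut, 1 is fully open, values between are in proportion. A call has 1 to 20 rows; each row is the pose to reach, as a shift and turn from the pose commanded when the call began, along the tool's axes at that moment; what a row does not reach only later rows make up. A row lasts 1/10 s, in which the tool goes at most 50 mm and 8.59 degrees, less where a joint would pass 70% of its speed; a pose out of reach is approached as far as the arm can. A call with a gripper value outside its range is refused whole. The fingers move at their own pace and stop on an object; "squeeze" is the grip in N (left out, the last holds). Time passes only in rows, so rows that repeat a pose let the fingers close. It gives the time, the measured TCP pose, the force, the opening and the grip force at its end, in the units of the state.
- observe(): the state, without advancing time (a new reading comes with each control period).
- imaging.read_camera(name): name is "scene" or "side" or "wrist"; returns a dict with "pixels" (400x640x3 uint8, blue, green, red), "K" (3x3 intrinsics, pixels), "dist_coeffs" ([k1, k2, p1, p2, k3] as OpenCV has them; the pictures are not rectified), "extrinsics" (4x4, takes a point from world to camera coordinates). Camera axes: x right, y down, z forward; pixel columns grow to the right and rows downward; lengths in m; the calibration is good to about 2 mm. A picture is of the moment at which its call begins. There is no depth.
- order.hand_in(): hands the job in; it is judged then, once.
The state is a dict: "time_s": time; "joints": joint angles; "joint_vel": joint speeds; "joint_torque": joint torques, N m; "eef_pos": TCP position; "tool_rot": TCP orientation; "ft_force": force on the tool from outside, world axes, zero at the start; "ft_torque": the same for the moment, N m; "width": finger opening in m; "grip_force": force on a finger pad.
Only numpy, scipy, OpenCV 4.12 (cv2) and the standard library are available. Lean on these libraries where they do the work, as an engineer would, in place of code of your own. Each camera call takes 0.05 s, during which the arm holds its last target. There are 200 camera calls.

## Working session

There is one attempt and no reset: what is moved stays moved. The work goes in short steps, Python scripts to look and compute and a tool call to move; the robot and the scene stay as the last step left them, time stands still between calls to the robot, and variables do not carry over. Pictures are saved under pics/ and viewed, at most 10 in all, crops included, and the job is handed in when it is done.

Besides the shell and the picture viewer there is one more tool, called after "Request:" as name(argument=value, ...) on one line, values as JSON. apply_moves: Moves the arm, as the interface text tells. Its arguments: {"type":"object","properties":{"motion":{"type":"array"},"squeeze":{"type":"number"}},"required":["motion"]}

```bash
mkdir -p pics
python3 - <<'E'
from rig import observe, imaging, order, robot
import cv2
s=observe(); print({k:s[k] for k in('time_s','eef_pos','tool_rot','width','ft_force')})
for n in('scene','side'):
    r=imaging.read_camera(n); cv2.imwrite(f'pics/{n}0.png',r['pixels']); print(n,r['K'],r['dist_coeffs'],r['extrinsics'])
E
```

```text
{'time_s': 0.0, 'eef_pos': array([0.21617724, 0.5594647 , 0.40371002]), 'tool_rot': array([ 1.83340939e-01,  9.83048976e-01, -8.69229895e-04, -2.36469090e-04]), 'width': 0.09317219067250357, 'ft_force': array([-0.48092763,  0.29742426, -0.17558813])}
scene [[381.31945006   0.         327.85734765]
 [  0.         381.31945006 196.52442955]
 [  0.           0.           1.        ]] [-0.0396863  0.         0.         0.         0.       ] [[-0.88422784  0.46686411  0.01338011  0.50199752]
 [ 0.35847417  0.69674704 -0.62132104 -0.10821435]
 [-0.29939504 -0.54459294 -0.78344186  1.6016686 ]
 [ 0.          0.          0.          1.        ]]
side [[468.87786547   0.         320.82425491]
 [  0.         468.87786547 209.24391724]
 [  0.           0.           1.        ]] [-0.10354584  0.          0.          0.          0.        ] [[ 0.78286942 -0.62214297 -0.00732019 -0.43104422]
 [-0.45328373 -0.56224825 -0.69167244  0.37662943]
 [ 0.42620339  0.54480733 -0.72217425  1.27826931]
 [ 0.          0.          0.          1.        ]]
```

View pics/scene0.png

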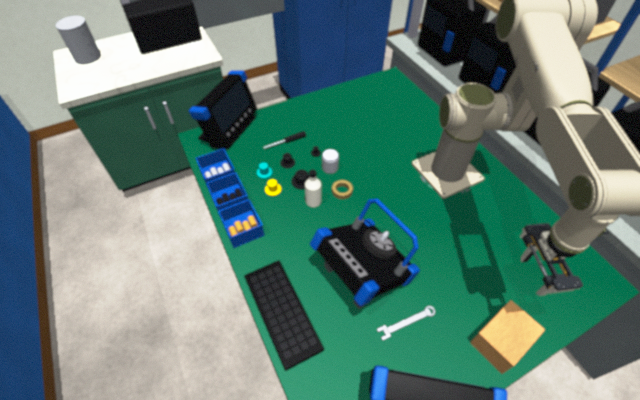

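View pics/side0.png

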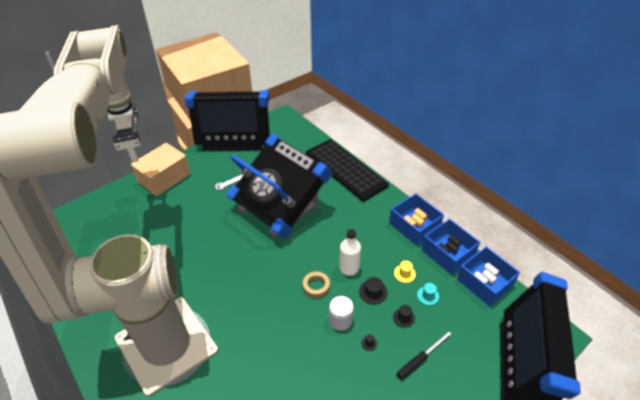

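Both views: the three black caps are at scene (287,160) mid, (315,151) small, (301,179) wide, and at side (404,316), (369,342), (373,290). The case with wheel and blue handle is at scene (370,255) and side (280,190). Next I enlarge these areas.

```bash
cat > h.py <<'E'
import numpy as np, cv2
from rig import observe, imaging
from scipy.spatial.transform import Rotation as R
def ray(r,uv):
    n=cv2.undistortPoints(np.array([[uv]],float),r['K'],np.array(r['dist_coeffs']))[0,0]
    E=np.array(r['extrinsics']); d=E[:3,:3].T@np.array([*n,1]); return -E[:3,:3].T@E[:3,3], d/np.linalg.norm(d)
def onz(r,uv,z):
    c,d=ray(r,uv); return c+d*(z-c[2])/d[2]
def tri(rs,uvs):
    A=0;b=0;L=[]
    for r,u in zip(rs,uvs):
        c,d=ray(r,u);P=np.eye(3)-np.outer(d,d);A=A+P;b=b+P@c;L.append((c,P))
    x=np.linalg.solve(A,b); return x,max(np.linalg.norm(P@(x-c)) for c,P in L)
def proj(r,p):
    E=np.array(r['extrinsics']); return cv2.projectPoints(np.array([p],float),cv2.Rodrigues(E[:3,:3])[0],E[:3,3],r['K'],np.array(r['dist_coeffs']))[0].reshape(-1)
E
python3 - <<'E'
from h import *
a=cv2.imread('pics/scene0.png');b=cv2.imread('pics/side0.png')
def crop(im,x,y,w,h): return cv2.resize(im[y:y+h,x:x+w],(400,300),interpolation=cv2.INTER_CUBIC)
o=np.vstack([np.hstack([crop(a,305,190,120,90+0),crop(b,215,130,120,90+0)]),np.hstack([crop(a,245,130,100,75),crop(b,340,270,100,75)])])
# case scene crop needs more rows
o[:300,:400]=crop(a,300,192,152,114); o[:300,400:]=crop(b,205,125,152,114)
cv2.imwrite('pics/c1.png',o)
E
```

```text
(no output)
```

View pics/c1.png

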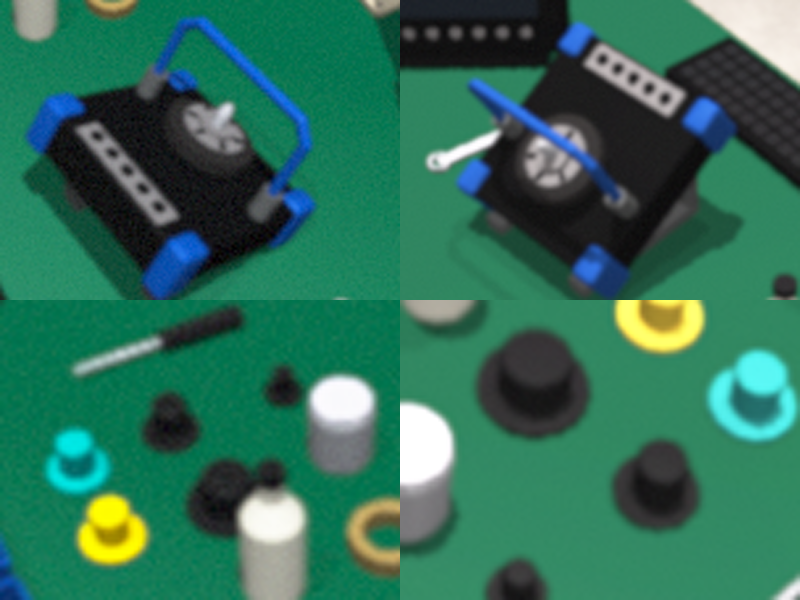

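Run:
```python
from h import *
rs=[imaging.read_camera(n) for n in('scene','side')]
k=152/400
S=lambda x,y:(300+x*k,192+y*k)
D=lambda x,y:(205+(x-400)*k,125+y*k)
P=dict(bar_py=((303,122),(473,88)),bar_my=((193,22),(608,180)),col_py=((268,200),(512,120)),col_my=((152,78),(622,203)),
 up_py=((180,250),(577,38)),up_my=((55,108),(708,118)),lo_py=((302,203),(474,178)),lo_my=((182,80),(600,262)),hub=((212,132),(555,152)))
X={}
for n,(a,b) in P.items():
    x,e=tri(rs,[S(*a),D(*b)]);X[n]=x;print(n,x.round(3),round(e,4))
d=X['bar_py']-X['bar_my'];print('yaw',np.degrees(np.arctan2(-d[0],d[1])),np.linalg.norm(d))
for a in('up','lo'):
  d=X[a+'_py']-X[a+'_my'];print('yaw',np.degrees(np.arctan2(-d[0],d[1])),np.linalg.norm(d))
# mid cap
B=lambda x,y:(245+x/4,130+(y-300)/4)
C=lambda x,y:(340+(x-400)/4,270+(y-300)/4)
print('cap base',onz(rs[0],B(171,427),.003),onz(rs[1],C(656,490),.004))
print('cap top',onz(rs[1],C(662,458),.045),onz(rs[0],B(169,402),.045))
```

```text
bar_py [0.445 0.31  0.232] 0.0
bar_my [0.48  0.11  0.208] 0.0157
col_py [0.496 0.335 0.136] 0.0051
col_my [0.523 0.125 0.133] 0.0008
up_py [0.63  0.362 0.185] 0.0026
up_my [0.666 0.136 0.18 ] 0.0005
lo_py [0.431 0.336 0.072] 0.0037
lo_my [0.47  0.111 0.076] 0.0063
hub [0.504 0.235 0.147] 0.0007
yaw 10.053945810598831 0.2043529656565547
yaw 9.207488017094004 0.22885893783336916
yaw 9.883872133493002 0.22802101048570045
cap base [ 0.57553447 -0.35001     0.003     ] [ 0.57610948 -0.35056705  0.004     ]
cap top [ 0.57628256 -0.34905686  0.045     ] [ 0.57657893 -0.34571676  0.045     ]
```

The black caps are the wide one at scene (301,179) / side (373,290), the middle one at scene (287,160) / side (404,316), and the small one at scene (315,151) / side (369,342). The middle one, at about (0.576,-0.350), is the one meant: it is black and its flange size falls between the other two. The handle stands near 0 rad. The case yaw is about 9.5°.

First I go to the handle's downhill side with the fingers shut and the tool's y along the case's y.

Request:
apply_moves(motion=[{"dz":-40,"gripper":-1},{"dx":-40,"dy":-40,"dz":-40,"turn":-8,"gripper":-1},{"dx":-80,"dy":-80,"dz":-40,"turn":-16,"gripper":-1},{"dx":-120,"dy":-120,"dz":-40,"turn":-24,"gripper":-1},{"dx":-160,"dy":-160,"dz":-40,"turn":-30.6,"gripper":-1},{"dx":-200,"dy":-200,"dz":-40,"turn":-30.6,"gripper":-1},{"dx":-250,"dy":-247,"dz":-40,"turn":-30.6,"gripper":-1},{"dx":-250,"dy":-247,"dz":-40,"turn":-30.6,"gripper":-1},{"dx":-250,"dy":-247,"dz":-40,"turn":-30.6,"gripper":-1},{"dx":-250,"dy":-247,"dz":-40,"turn":-30.6,"gripper":-1}])

```text
$.motion[0]: bad value
```

```bash
cat >> h.py <<'E'
def where():
    s=observe(); return np.array(s['eef_pos']),R.from_quat(s['tool_rot'])
def delta(tgt):  # tool-axis shift in mm for TCP world target
    p,r=where(); return (r.inv().apply(np.array(tgt)-p)*1000).round(1)
YAW=np.radians(9.5); XC=np.array([np.cos(YAW),np.sin(YAW),0]); YC=np.array([-np.sin(YAW),np.cos(YAW),0])
N=-.5*XC+np.array([0,0,.866]); U=.866*XC+np.array([0,0,.5])
E
python3 - <<'E'
from h import *
s=observe();p,r=where();print(s['time_s'],p,r.as_matrix().round(3),s['width'])
for n in('wrist','side'):
    w=imaging.read_camera(n);cv2.imwrite(f'pics/{n}1.png',w['pixels'])
P=np.array([.515,.236,.126])
for a in(-.15,0,.25,.5,.75,1,1.2,1.35,1.45):
    b=P+.115*(np.cos(a)*N+np.sin(a)*U)
    t=b-.0145*XC+[0,0,.186-.010]
    print(a,b.round(3),delta(t))
a,b=cv2.imread('pics/wrist1.png'),cv2.imread('pics/side1.png')
cv2.imwrite('pics/c2.png',np.hstack([cv2.resize(a,(480,300)),cv2.resize(b[100:260,190:360],(318,300))]))
E
```

```text
0.2 [0.21621336 0.55952913 0.40409251] [[-0.933  0.361 -0.001]
 [ 0.361  0.933 -0.001]
 [ 0.    -0.001 -1.   ]] 0.09308731897839323
-0.15 [0.444 0.224 0.216] [-321.1 -238.1   12.7]
0 [0.458 0.227 0.226] [-333.4 -230.8    2.9]
0.25 [0.484 0.231 0.237] [-356.1 -217.4   -8.2]
0.5 [0.512 0.236 0.241] [-380.5 -202.9  -12.5]
0.75 [0.54  0.24  0.238] [-405.1 -188.4   -9.6]
1 [0.567 0.245 0.228] [-4.282e+02 -1.747e+02  3.000e-01]
1.2 [0.586 0.248 0.216] [-444.8 -164.9   12.8]
1.35 [0.598 0.25  0.204] [-455.6 -158.5   24.6]
1.45 [0.606 0.251 0.195] [-462.  -154.7   33.4]
```

View pics/c2.png

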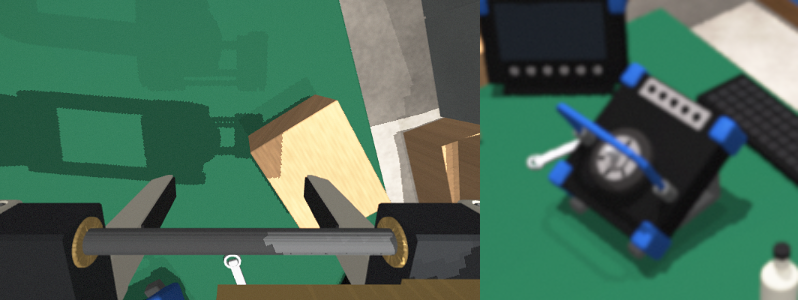

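The call was refused, so nothing moved and the wrist view is still at the start pose. Each row probably needs all its keys.

Request:
apply_moves(motion=[{"dx":0,"dy":0,"dz":-40,"turn":0,"gripper":-1},{"dx":-40,"dy":-20,"dz":-40,"turn":-8,"gripper":-1},{"dx":-80,"dy":-60,"dz":-40,"turn":-16,"gripper":-1},{"dx":-110,"dy":-100,"dz":-40,"turn":-24,"gripper":-1},{"dx":-140,"dy":-130,"dz":-40,"turn":-30.6,"gripper":-1},{"dx":-170,"dy":-160,"dz":-40,"turn":-30.6,"gripper":-1},{"dx":-200,"dy":-190,"dz":-40,"turn":-30.6,"gripper":-1},{"dx":-230,"dy":-220,"dz":-40,"turn":-30.6,"gripper":-1},{"dx":-250,"dy":-247,"dz":-40,"turn":-30.6,"gripper":-1},{"dx":-250,"dy":-247,"dz":-40,"turn":-30.6,"gripper":-1},{"dx":-250,"dy":-247,"dz":-40,"turn":-30.6,"gripper":-1},{"dx":-250,"dy":-247,"dz":-40,"turn":-30.6,"gripper":-1}], squeeze=10)

```text
time_s: 1.5
eef_pos: [0.3602, 0.2398, 0.4448]
tool_rot: [-0.083, 0.997, 0.0, -0.0]
ft_force: [-0.3, -0.0, 0.1]
width: 0.0031
grip_force: 0.0
```

Run:
```python
from h import *
s=observe();p,r=where();print(s['time_s'],p,r.as_matrix().round(3),s['width'])
w=imaging.read_camera('wrist');cv2.imwrite('pics/wrist2.png',w['pixels'])
P=np.array([.515,.236,.126])
for nm,b in(('bar0',P+.115*N),('tip',P+.056*N)): print(nm,proj(w,b))
for a in(-.15,0,.25,.5,.75,1,1.2,1.35,1.45):
    b=P+.115*(np.cos(a)*N+np.sin(a)*U)
    print(a,b.round(3),delta(b-.0145*XC+[0,0,.176]))
```

```text
1.5 [0.36021428 0.23978122 0.44480036] [[-0.986 -0.165 -0.   ]
 [-0.165  0.986  0.   ]
 [-0.     0.    -1.   ]] 0.0030985511723826925
bar0 [276.93460063 347.63937237]
tip [285.13288241 334.34489467]
-0.15 [0.444 0.224 0.216] [-65.8 -29.6  52.9]
0 [0.458 0.227 0.226] [-80.1 -29.6  43.1]
0.25 [0.484 0.231 0.237] [-106.5  -29.6   32. ]
0.5 [0.512 0.236 0.241] [-134.9  -29.6   27.8]
0.75 [0.54  0.24  0.238] [-163.4  -29.6   30.7]
1 [0.567 0.245 0.228] [-190.3  -29.6   40.5]
1.2 [0.586 0.248 0.216] [-209.6  -29.6   53.1]
1.35 [0.598 0.25  0.204] [-222.2  -29.7   64.8]
1.45 [0.606 0.251 0.195] [-229.5  -29.7   73.6]
```

View pics/wrist2.png

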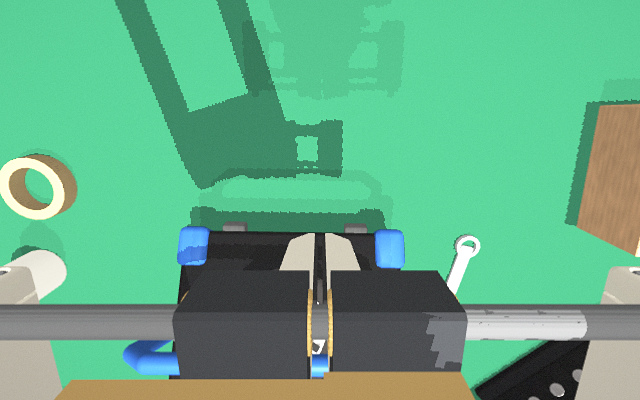

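The wrist view shows the case's lower bumpers level at (193,245) and (389,247), so the yaw is right. The bar lies hidden at about row 360. I push it along its arc.

Request:
apply_moves(motion=[{"dx":-40,"dy":-30,"dz":0,"turn":0,"gripper":-1},{"dx":-45,"dy":-30,"dz":44,"turn":0,"gripper":-1},{"dx":-60,"dy":-30,"dz":46,"turn":0,"gripper":-1},{"dx":-80,"dy":-30,"dz":43,"turn":0,"gripper":-1},{"dx":-93,"dy":-30,"dz":37,"turn":0,"gripper":-1},{"dx":-106,"dy":-30,"dz":32,"turn":0,"gripper":-1},{"dx":-120,"dy":-30,"dz":29,"turn":0,"gripper":-1},{"dx":-135,"dy":-30,"dz":28,"turn":0,"gripper":-1},{"dx":-149,"dy":-30,"dz":29,"turn":0,"gripper":-1},{"dx":-163,"dy":-30,"dz":31,"turn":0,"gripper":-1},{"dx":-177,"dy":-30,"dz":35,"turn":0,"gripper":-1},{"dx":-190,"dy":-30,"dz":41,"turn":0,"gripper":-1},{"dx":-190,"dy":-30,"dz":41,"turn":0,"gripper":-1}])

```text
time_s: 2.85
eef_pos: [0.5529, 0.2421, 0.4016]
tool_rot: [-0.083, 0.997, -0.0, -0.001]
ft_force: [-0.1, -0.3, 0.2]
width: 0.0007
grip_force: 0.0
```

Run:
```python
from h import *
s=observe();print(s['time_s'],s['eef_pos'],s['ft_force'])
rs=[imaging.read_camera(n) for n in('scene','side')]
a,b=rs[0]['pixels'],rs[1]['pixels']
cv2.imwrite('pics/c3.png',np.hstack([cv2.resize(a[190:310,300:460],(400,300)),cv2.resize(b[120:240,200:360],(400,300))]))
P=np.array([.515,.236,.126])
for a in(1.1,1.2,1.3,1.35,1.4):
    b=P+.115*(np.cos(a)*N+np.sin(a)*U); print(a,delta(b-.0145*XC+[0,0,.176]))
```

```text
2.85 [0.55293619 0.2421008  0.4016127 ] [-0.0718177  -0.27614086  0.24405204]
1.1 [-10.3   0.4   4.8]
1.2 [-19.7   0.3  11.6]
1.3 [-28.3   0.3  19.2]
1.35 [-32.3   0.3  23.3]
1.4 [-36.    0.3  27.6]
```

View pics/c3.png

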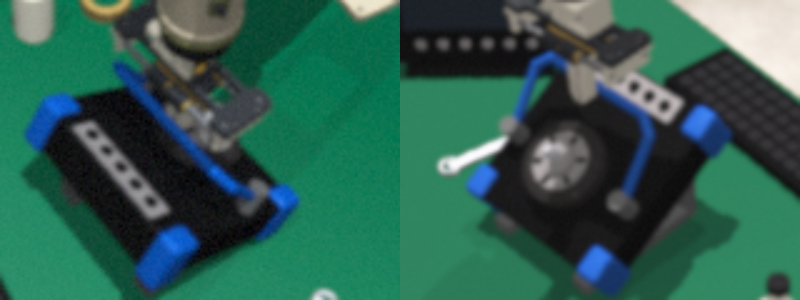

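The handle is moving back: the bar is now at about 1 rad, next to the fingers at side crop (585,75). I push on towards the stop.

Request:
apply_moves(motion=[{"dx":-10,"dy":0,"dz":5,"turn":0,"gripper":-1},{"dx":-20,"dy":0,"dz":12,"turn":0,"gripper":-1},{"dx":-28,"dy":0,"dz":19,"turn":0,"gripper":-1},{"dx":-32,"dy":0,"dz":23,"turn":0,"gripper":-1},{"dx":-34,"dy":0,"dz":25,"turn":0,"gripper":-1},{"dx":-34,"dy":0,"dz":25,"turn":0,"gripper":-1}])

```text
time_s: 3.55
eef_pos: [0.5798, 0.2471, 0.381]
tool_rot: [-0.084, 0.996, -0.001, -0.011]
ft_force: [-66.2, -11.3, 42.2]
width: 0.0003
grip_force: 34.2
```

The stop is reached, with a firm push. I back off.

Request:
apply_moves(motion=[{"dx":15,"dy":0,"dz":0,"turn":0,"gripper":-1},{"dx":40,"dy":0,"dz":-20,"turn":0,"gripper":-1},{"dx":50,"dy":0,"dz":-60,"turn":0,"gripper":-1},{"dx":70,"dy":-40,"dz":-80,"turn":0,"gripper":0.5},{"dx":110,"dy":-70,"dz":-80,"turn":0,"gripper":0.5},{"dx":150,"dy":-100,"dz":-80,"turn":0,"gripper":0.5},{"dx":150,"dy":-140,"dz":-80,"turn":0,"gripper":0.5},{"dx":150,"dy":-180,"dz":-80,"turn":0,"gripper":0.5},{"dx":150,"dy":-220,"dz":-80,"turn":0,"gripper":0.5},{"dx":150,"dy":-260,"dz":-80,"turn":0,"gripper":0.5},{"dx":150,"dy":-260,"dz":-80,"turn":0,"gripper":0.5}])

```text
time_s: 4.65
eef_pos: [0.4816, -0.0384, 0.4592]
tool_rot: [-0.08, 0.997, -0.001, 0.001]
ft_force: [-0.3, -0.1, 0.0]
width: 0.0597
grip_force: 0.0
```

Run:
```python
from h import *
s=observe();print(s['time_s'],s['eef_pos'],s['ft_force'],s['width'])
rs=[imaging.read_camera(n) for n in('scene','side')]
a,b=rs[0]['pixels'],rs[1]['pixels']
cv2.imwrite('pics/sc4.png',a);cv2.imwrite('pics/si4.png',b)
cv2.imwrite('pics/c4.png',np.hstack([cv2.resize(a[190:310,310:430],(400,400),interpolation=cv2.INTER_CUBIC),cv2.resize(b[125:245,210:330],(400,400),interpolation=cv2.INTER_CUBIC)]))
```

```text
4.65 [ 0.48156856 -0.03839531  0.45918741] [-0.34645609 -0.13992763  0.04566707] 0.05974858586703821
```

View pics/c4.png

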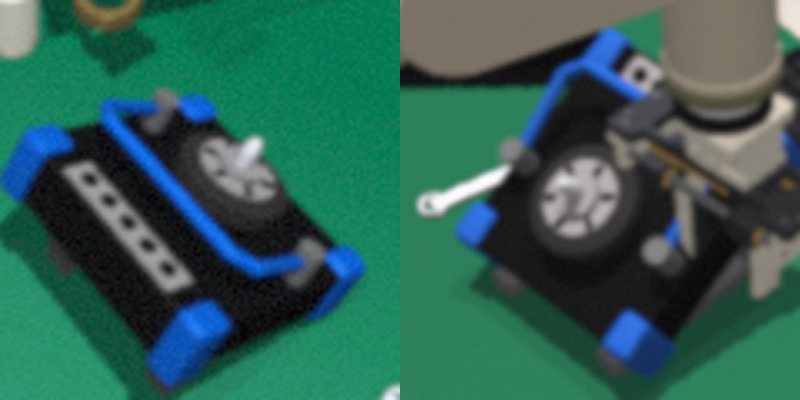

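The handle lies back at its stop, and the axle shows with its tip at scene crop (255,145) and side crop (568,190). Now I measure the axle and the cap.

Run:
```python
from h import *
rs=[imaging.read_camera(n) for n in('scene','side')]
a,b=cv2.imread('pics/sc4.png'),cv2.imread('pics/si4.png')
S=lambda x,y:(310-.35+x*.3,190-.35+y*.3)
D=lambda x,y:(210-.35+(x-400)*.3,125-.35+y*.3)
for n,p,q in(('tip',(255,143),(566,188)),('hub',(237,169),(581,198))):
    x,e=tri(rs,[S(*p),D(*q)]);print(n,x.round(4),round(e,4)); 
# predicted projections of axle model
B=np.array([.515,.236,.126])-.02*N
for nm,t in(('hub',.046),('tip',.076)): print(nm,(B+t*N).round(4),[proj(r,B+t*N).round(1) for r in rs])
print('obs',S(255,143),D(566,188))
# wheel hub spokes masks: grey bright blob
for im,(x0,y0,x1,y1) in((a,(365,225,395,255)),(b,(248,166,282,202))):
    g=cv2.cvtColor(im[y0:y1,x0:x1],cv2.COLOR_BGR2HSV); m=((g[...,1]<60)&(g[...,2]>75)).astype('uint8')
    ys,xs=np.nonzero(m);(c,ax,an)=cv2.fitEllipse(cv2.convexHull(np.stack([xs,ys],1).astype(np.float32)));print('hub ell',c[0]+x0,c[1]+y0,ax,an)
p,r=where(); print(delta([.576,-.350,.30]))
```

```text
tip [0.4824 0.2252 0.1743] 0.0005
hub [0.5004 0.2295 0.1475] 0.0004
hub [0.5022 0.2339 0.1485] [array([381.2, 241.4]), array([263.7, 182.9])]
tip [0.4874 0.2314 0.1745] [array([385.8, 234.6]), array([259.5, 179.3])]
obs (386.15, 232.55) (259.45, 181.05)
hub ell 381.3792037963867 239.20840644836426 (19.208642959594727, 26.726089477539062) 127.42973327636719
hub ell 263.3578224182129 178.38181686401367 (31.892288208007812, 37.456241607666016) 60.2976188659668
[ -41.2 -327.5  158.9]
```

Request:
apply_moves(motion=[{"dx":-8,"dy":-40,"dz":0,"turn":0,"gripper":0.3},{"dx":-16,"dy":-85,"dz":0,"turn":0,"gripper":0.3},{"dx":-22,"dy":-130,"dz":0,"turn":0,"gripper":0.3},{"dx":-28,"dy":-175,"dz":0,"turn":0,"gripper":0.3},{"dx":-34,"dy":-220,"dz":0,"turn":0,"gripper":0.3},{"dx":-38,"dy":-265,"dz":0,"turn":0,"gripper":0.3},{"dx":-41,"dy":-310,"dz":0,"turn":0,"gripper":0.3},{"dx":-41,"dy":-328,"dz":20,"turn":0,"gripper":0.3},{"dx":-41,"dy":-328,"dz":60,"turn":0,"gripper":0.3},{"dx":-41,"dy":-328,"dz":60,"turn":0,"gripper":0.3},{"dx":-41,"dy":-328,"dz":60,"turn":0,"gripper":0.3}])

```text
time_s: 5.95
eef_pos: [0.576, -0.3498, 0.3981]
tool_rot: [-0.083, 0.997, 0.001, -0.001]
ft_force: [0.1, 0.1, 0.9]
width: 0.0606
grip_force: 0.0
```

Run:
```python
from h import *
s=observe();p,r=where();print(s['time_s'],p,s['width'])
w=imaging.read_camera('wrist');cv2.imwrite('pics/wrist5.png',w['pixels'])
print('cap base/top pred',proj(w,[.576,-.35,.006]),proj(w,[.576,-.35,.045]))
print(np.linalg.inv(w['extrinsics'])[:3,3])
sd=imaging.read_camera('side')
print('wide',onz(sd,(373.5,294),.004),'small',onz(sd,(369,344),.003),'bottle',onz(sd,(350,270),0.01),'driver',onz(sd,(405,375),.01),onz(sd,(448,336),.01))
```

```text
5.95 [ 0.57600178 -0.3498313   0.39812894] 0.060557656129173805
cap base/top pred [317.52187063 170.48523623] [317.38287828 178.15241288]
[ 0.50016153 -0.361266    0.37935738]
wide [ 0.56260798 -0.2364621   0.004     ] small [ 0.44251047 -0.34865986  0.003     ] bottle [ 0.56292375 -0.12900678  0.01      ] driver [ 0.45236699 -0.47708027  0.01      ] [ 0.62588995 -0.47247132  0.01      ]
```

View pics/wrist5.png

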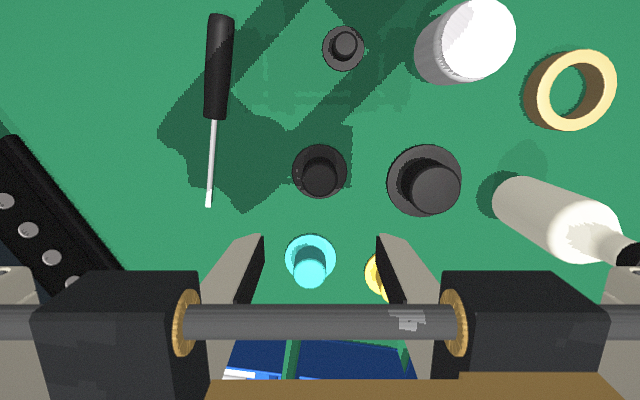

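The wrist view shows the middle black cap at (319,172), with its boss top at (319,181). It sits between the small one at (343,48) and the wide one at (424,180), with turquoise at (310,262). It matches the predicted place to about 1 mm, and the flange proportions fit the middle size. I descend and grip the boss.

Request:
apply_moves(motion=[{"dx":-1,"dy":1,"dz":45,"turn":0,"gripper":0.3},{"dx":-1,"dy":1,"dz":90,"turn":0,"gripper":0.3},{"dx":-1,"dy":1,"dz":135,"turn":0,"gripper":0.3},{"dx":-1,"dy":1,"dz":170,"turn":0,"gripper":0.3},{"dx":-1,"dy":1,"dz":190,"turn":0,"gripper":0.3},{"dx":-1,"dy":1,"dz":200,"turn":0,"gripper":0.3},{"dx":-1,"dy":1,"dz":200,"turn":0,"gripper":0.3},{"dx":-1,"dy":1,"dz":200,"turn":0,"gripper":-1},{"dx":-1,"dy":1,"dz":200,"turn":0,"gripper":-1},{"dx":-1,"dy":1,"dz":200,"turn":0,"gripper":-1},{"dx":-1,"dy":1,"dz":200,"turn":0,"gripper":-1},{"dx":-1,"dy":1,"dz":200,"turn":0,"gripper":-1},{"dx":-1,"dy":1,"dz":200,"turn":0,"gripper":-1},{"dx":-1,"dy":1,"dz":190,"turn":0,"gripper":-1},{"dx":-1,"dy":1,"dz":170,"turn":0,"gripper":-1}], squeeze=12)

```text
time_s: 7.55
eef_pos: [0.5754, -0.3498, 0.2272]
tool_rot: [-0.083, 0.997, 0.001, -0.002]
ft_force: [-0.3, 1.2, -0.9]
width: 0.0375
grip_force: 12.0
```

Request:
apply_moves(motion=[{"dx":0,"dy":0,"dz":-50,"turn":0,"gripper":-1},{"dx":0,"dy":0,"dz":-100,"turn":0,"gripper":-1},{"dx":0,"dy":0,"dz":-150,"turn":0,"gripper":-1},{"dx":0,"dy":30,"dz":-190,"turn":0,"gripper":-1},{"dx":10,"dy":75,"dz":-213,"turn":0,"gripper":-1},{"dx":15,"dy":120,"dz":-213,"turn":0,"gripper":-1},{"dx":20,"dy":165,"dz":-213,"turn":0,"gripper":-1},{"dx":20,"dy":210,"dz":-213,"turn":0,"gripper":-1},{"dx":20,"dy":255,"dz":-213,"turn":0,"gripper":-1},{"dx":20,"dy":300,"dz":-213,"turn":0,"gripper":-1},{"dx":20,"dy":345,"dz":-213,"turn":0,"gripper":-1},{"dx":20,"dy":390,"dz":-213,"turn":0,"gripper":-1},{"dx":20,"dy":435,"dz":-213,"turn":0,"gripper":-1},{"dx":15,"dy":480,"dz":-213,"turn":0,"gripper":-1},{"dx":5,"dy":520,"dz":-213,"turn":0,"gripper":-1},{"dx":0,"dy":555,"dz":-213,"turn":0,"gripper":-1},{"dx":-5,"dy":585,"dz":-213,"turn":0,"gripper":-1},{"dx":-5,"dy":585,"dz":-213,"turn":0,"gripper":-1},{"dx":-5,"dy":585,"dz":-213,"turn":0,"gripper":-1},{"dx":-5,"dy":585,"dz":-213,"turn":0,"gripper":-1}])

```text
time_s: 9.55
eef_pos: [0.485, 0.2268, 0.4419]
tool_rot: [-0.082, 0.997, -0.0, -0.0]
ft_force: [0.8, -0.1, -0.7]
width: 0.0374
grip_force: 12.0
```

Run:
```python
from h import *
s=observe();p,r=where();print(s['time_s'],p,s['width'],s['ft_force'])
rs={n:imaging.read_camera(n) for n in('wrist','scene','side')}
for n in rs: cv2.imwrite(f'pics/{n}6.png',rs[n]['pixels'])
T=np.array([.484,.228,.1745]); m=p+r.apply([0,0,.198])
for n in rs: print(n,'tip',proj(rs[n],T).round(1),'mouth',proj(rs[n],m).round(1))
f=lambda im,x,y:cv2.resize(im[y:y+75,x:x+100],(400,300),interpolation=cv2.INTER_CUBIC)
w=rs['wrist']['pixels']
o=np.vstack([np.hstack([f(rs['scene']['pixels'],335,175),f(rs['side']['pixels'],210,125)]),np.hstack([cv2.resize(w[200:400,160:480],(480,300)),np.zeros((300,320,3),np.uint8)])])
cv2.imwrite('pics/c6.png',o)
```

```text
9.55 [0.4850194  0.22676719 0.44189069] 0.037369411885112794 [ 0.7730465  -0.06515234 -0.68697401]
wrist tip [319.8 201.2] mouth [317.3 237.5]
scene tip [386.1 233.4] mouth [388.6 220.6]
side tip [259.2 180.3] mouth [257.5 163.8]
```

View pics/c6.png

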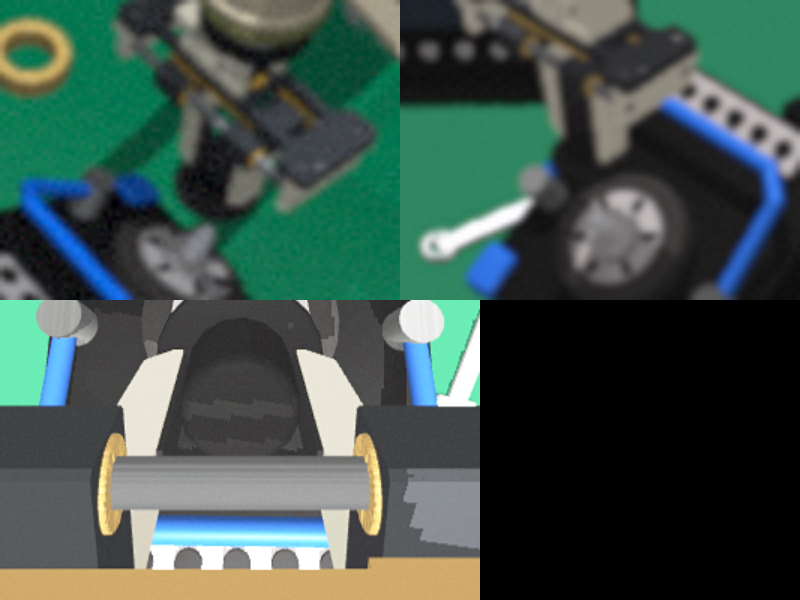

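The cap is held square. The axle tip shows at scene crop (212,230) and side crop (605,225). The handle collars at wrist crop (62,320) and (413,322) are centred on the tool. I lower the mouth over the tip.

Request:
apply_moves(motion=[{"dx":1,"dy":1,"dz":30,"turn":0,"gripper":-1},{"dx":1,"dy":1,"dz":55,"turn":0,"gripper":-1},{"dx":1,"dy":1,"dz":64,"turn":0,"gripper":-1},{"dx":1,"dy":1,"dz":69,"turn":0,"gripper":-1},{"dx":-1,"dy":1,"dz":73,"turn":0,"gripper":-1},{"dx":-4,"dy":1,"dz":78,"turn":0,"gripper":-1},{"dx":-4,"dy":1,"dz":78,"turn":0,"gripper":-1},{"dx":-4,"dy":1,"dz":78,"turn":0,"gripper":-1}])

```text
time_s: 10.5
eef_pos: [0.4893, 0.229, 0.3649]
tool_rot: [-0.082, 0.997, -0.0, 0.001]
ft_force: [-2.8, -2.6, 4.7]
width: 0.0373
grip_force: 12.0
```

Request:
apply_moves(motion=[{"dx":4,"dy":0,"dz":1,"turn":0,"gripper":-1},{"dx":8,"dy":0,"dz":2,"turn":0,"gripper":-1},{"dx":12,"dy":0,"dz":3,"turn":0,"gripper":-1},{"dx":12,"dy":0,"dz":3,"turn":0,"gripper":-1}])

```text
time_s: 10.9
eef_pos: [0.4774, 0.227, 0.3617]
tool_rot: [-0.082, 0.997, 0.0, 0.002]
ft_force: [3.5, -3.0, 1.9]
width: 0.0365
grip_force: 12.0
```

Run:
```python
from h import *
s=observe();print(s['time_s'],s['eef_pos'],s['ft_force'])
rs=[imaging.read_camera(n) for n in('scene','side','wrist')]
f=lambda im,x,y:cv2.resize(im[y:y+75,x:x+100],(400,300),interpolation=cv2.INTER_CUBIC)
o=np.vstack([np.hstack([f(rs[0]['pixels'],335,190),f(rs[1]['pixels'],210,135)]),np.hstack([cv2.resize(rs[2]['pixels'][150:350,160:480],(480,300)),np.zeros((300,320,3),np.uint8)])])
cv2.imwrite('pics/c7.png',o)
```

```text
10.9 [0.47745    0.22700834 0.36170536] [ 3.48708943 -3.04364353  1.87963469]
```

View pics/c7.png

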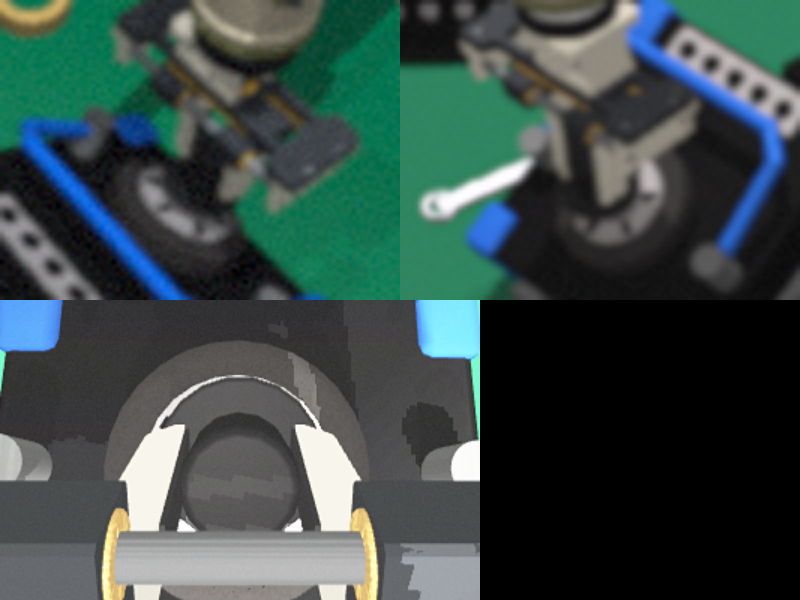

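The cap is on the tip and has begun to tilt: the wrist view shows less of the boss's near side. I finish the tilt and start sliding down along the axle.

Request:
apply_moves(motion=[{"dx":4,"dy":-1,"dz":0,"turn":0,"gripper":-1},{"dx":5,"dy":-1,"dz":1,"turn":0,"gripper":-1},{"dx":4,"dy":-1,"dz":3,"turn":0,"gripper":-1},{"dx":3,"dy":-1,"dz":5,"turn":0,"gripper":-1},{"dx":2,"dy":-1,"dz":7,"turn":0,"gripper":-1},{"dx":2,"dy":-1,"dz":7,"turn":0,"gripper":-1}])

```text
time_s: 11.65
eef_pos: [0.4755, 0.2259, 0.3537]
tool_rot: [-0.083, 0.997, 0.0, 0.0]
ft_force: [5.5, -1.5, 1.1]
width: 0.0364
grip_force: 12.0
```

Request:
apply_moves(motion=[{"dx":-1,"dy":0,"dz":2,"turn":0,"gripper":-1},{"dx":-2,"dy":0,"dz":4,"turn":0,"gripper":-1},{"dx":-4,"dy":0,"dz":6,"turn":0,"gripper":-1},{"dx":-5,"dy":0,"dz":8,"turn":0,"gripper":-1},{"dx":-5,"dy":0,"dz":8,"turn":0,"gripper":-1}])

```text
time_s: 12.15
eef_pos: [0.4797, 0.2267, 0.3451]
tool_rot: [-0.083, 0.997, -0.0, -0.001]
ft_force: [0.1, -1.7, 2.8]
width: 0.0362
grip_force: 12.0
```

Run:
```python
from h import *
s=observe();p,r=where();print(s['time_s'],p,s['ft_force'],s['ft_torque'],s['width'])
rs=[imaging.read_camera(n) for n in('scene','side','wrist')]
T=np.array([.484,.228,.1745]); g=p+r.apply([0,0,.167])-T; print('pivot rel tip: n',g@N*1000,'u',g@U*1000,'y',g@YC*1000)
f=lambda im,x,y:cv2.resize(im[y:y+75,x:x+100],(400,300),interpolation=cv2.INTER_CUBIC)
w=rs[2]['pixels']
o=np.vstack([np.hstack([f(rs[0]['pixels'],335,190),f(rs[1]['pixels'],210,135)]),np.hstack([cv2.resize(w[150:350,160:480],(480,300)),np.zeros((300,320,3),np.uint8)])])
cv2.imwrite('pics/c8.png',o)
```

```text
12.15 [0.47968489 0.22666943 0.34508012] [ 0.06404621 -1.72307407  2.84807356] [-0.28059457 -0.09502872 -0.02028049] 0.03615571860171982
pivot rel tip: n 5.521088447051515 u -2.4017928022451573 y -0.6186382311011238
```

View pics/c8.png

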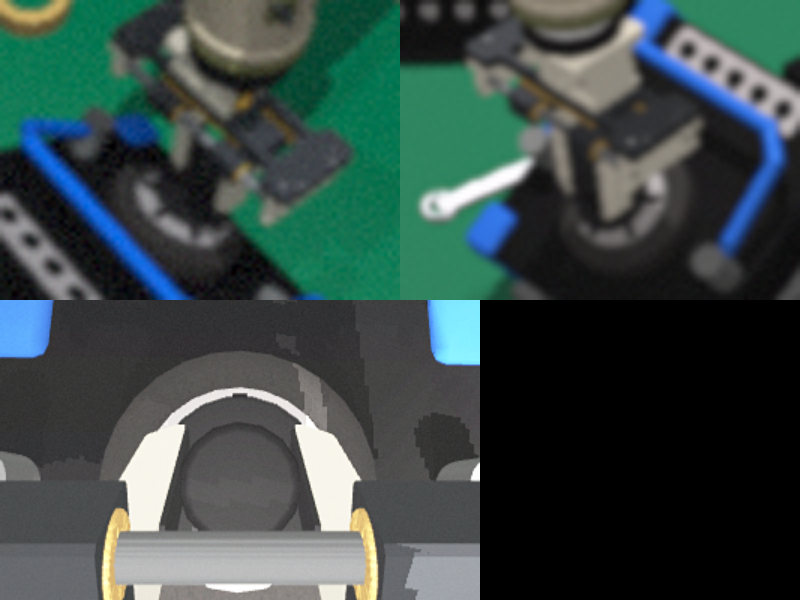

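The wrist view shows the cap aligned and concentric with the wheel, about 25 mm down. I firm the grip and press on along the axle.

Request:
apply_moves(motion=[{"dx":0,"dy":0,"dz":0,"turn":0,"gripper":-1},{"dx":0,"dy":0,"dz":0,"turn":0,"gripper":-1},{"dx":-1,"dy":0,"dz":2,"turn":0,"gripper":-1},{"dx":-2,"dy":0,"dz":3.5,"turn":0,"gripper":-1},{"dx":-3,"dy":0,"dz":5,"turn":0,"gripper":-1},{"dx":-3,"dy":0,"dz":5,"turn":0,"gripper":-1}], squeeze=35)

```text
time_s: 12.9
eef_pos: [0.4821, 0.2272, 0.3421]
tool_rot: [-0.083, 0.997, -0.0, -0.002]
ft_force: [-15.7, -5.3, 17.7]
width: 0.0363
grip_force: 35.0
```

Force is about 24 N along the axle, which could be seated or jammed in tilt. I release and look.

Request:
apply_moves(motion=[{"dx":0,"dy":0,"dz":0,"turn":0,"gripper":0.1},{"dx":0,"dy":0,"dz":0,"turn":0,"gripper":0.1},{"dx":0,"dy":0,"dz":0,"turn":0,"gripper":0.1},{"dx":8,"dy":0,"dz":-20,"turn":0,"gripper":0.1},{"dx":20,"dy":0,"dz":-60,"turn":0,"gripper":0.1},{"dx":50,"dy":0,"dz":-90,"turn":0,"gripper":0.1},{"dx":90,"dy":0,"dz":-90,"turn":0,"gripper":0.1},{"dx":90,"dy":0,"dz":-90,"turn":0,"gripper":0.1}])

```text
time_s: 13.7
eef_pos: [0.3915, 0.212, 0.4313]
tool_rot: [-0.083, 0.997, 0.0, 0.0]
ft_force: [0.8, -0.6, 0.2]
width: 0.0514
grip_force: 0.0
```

Run:
```python
from h import *
s=observe();p,r=where();print(s['time_s'],p,s['ft_force'],s['width'])
rs=[imaging.read_camera(n) for n in('scene','side','wrist')]
for i,n in enumerate(('scene','side','wrist')): cv2.imwrite(f'pics/{n}9.png',rs[i]['pixels'])
T=np.array([.484,.228,.1745])
for t in (0,9,15): print('top if',t,[proj(q,T+t/1000*N).round(1) for q in rs])
f=lambda im,x,y:cv2.resize(im[y:y+60,x:x+80],(400,300),interpolation=cv2.INTER_CUBIC)
o=np.vstack([np.hstack([f(rs[0]['pixels'],345,205),f(rs[1]['pixels'],225,145)]),np.hstack([cv2.resize(rs[2]['pixels'][150:350,160:480],(480,300)),np.zeros((300,320,3),np.uint8)])])
cv2.imwrite('pics/c9.png',o)
```

```text
13.7 [0.39152837 0.21201314 0.43134371] [ 0.76930021 -0.55154537  0.18380813] 0.05143693143643097
top if 0 [array([386.1, 233.4]), array([259.2, 180.3]), array([318.6, 311.8])]
top if 9 [array([387.5, 231.3]), array([257.9, 179.2]), array([318.6, 312.9])]
top if 15 [array([388.4, 229.9]), array([257. , 178.5]), array([318.6, 313.7])]
```

View pics/c9.png

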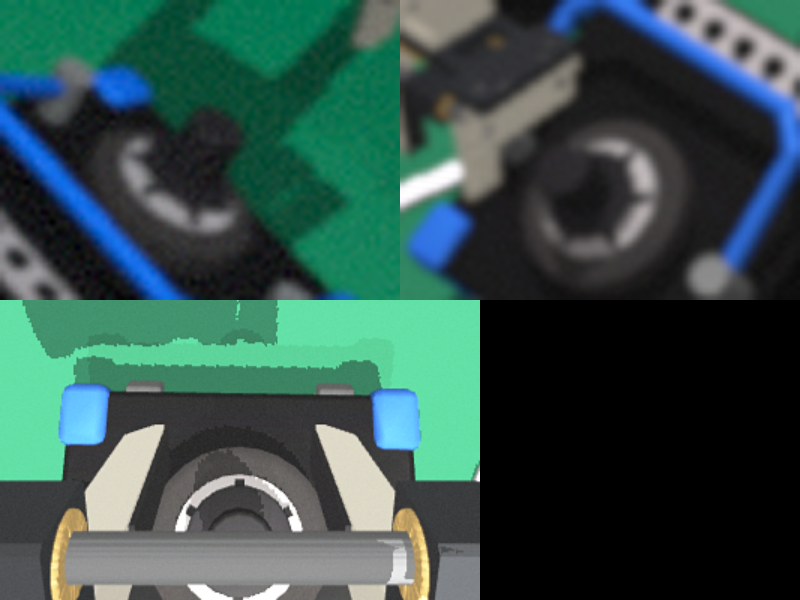

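The cap sits on the axle, aligned: its top is at scene crop (215,130) and side crop (560,170), and its flange covers the hub. I can't yet tell whether it is fully home, so I press on the boss top along the axle with shut fingers. I have used up the picture allowance, so from here I rely on force and position.

Request:
apply_moves(motion=[{"dx":0,"dy":0,"dz":0,"turn":0,"gripper":-1},{"dx":0,"dy":0,"dz":0,"turn":0,"gripper":-1},{"dx":0,"dy":0,"dz":0,"turn":0,"gripper":-1},{"dx":0,"dy":0,"dz":0,"turn":0,"gripper":-1},{"dx":-35,"dy":0.5,"dz":0,"turn":0,"gripper":-1},{"dx":-65,"dy":0.5,"dz":15,"turn":0,"gripper":-1},{"dx":-69,"dy":0.5,"dz":40,"turn":0,"gripper":-1},{"dx":-75,"dy":0.5,"dz":51,"turn":0,"gripper":-1},{"dx":-77,"dy":0.5,"dz":54,"turn":0,"gripper":-1},{"dx":-77,"dy":0.5,"dz":54,"turn":0,"gripper":-1},{"dx":-77,"dy":0.5,"dz":54,"turn":0,"gripper":-1}], squeeze=20)

```text
time_s: 14.95
eef_pos: [0.4696, 0.2254, 0.377]
tool_rot: [-0.083, 0.997, -0.0, -0.001]
ft_force: [-3.7, -1.6, 2.1]
width: 0.0004
grip_force: 1.7
```

Request:
apply_moves(motion=[{"dx":-1,"dy":0,"dz":1.7,"turn":0,"gripper":-1},{"dx":-1,"dy":0,"dz":1.7,"turn":0,"gripper":-1},{"dx":-1,"dy":0,"dz":1.7,"turn":0,"gripper":-1}])

```text
time_s: 15.25
eef_pos: [0.4702, 0.2256, 0.3764]
tool_rot: [-0.083, 0.997, -0.0, -0.001]
ft_force: [-12.3, -5.2, 11.9]
width: 0.0006
grip_force: 8.1
```

Request:
apply_moves(motion=[{"dx":1,"dy":0,"dz":0.5,"turn":0,"gripper":-1},{"dx":1,"dy":0,"dz":1,"turn":0,"gripper":-1},{"dx":1,"dy":0,"dz":1.5,"turn":0,"gripper":-1},{"dx":1,"dy":0,"dz":1.5,"turn":0,"gripper":-1}])

```text
time_s: 15.65
eef_pos: [0.4695, 0.2255, 0.3761]
tool_rot: [-0.083, 0.997, -0.0, -0.0]
ft_force: [-12.7, -4.7, 15.9]
width: 0.0007
grip_force: 10.2
```

Request:
apply_moves(motion=[{"dx":-0.5,"dy":0,"dz":1,"turn":0,"gripper":-1},{"dx":-1,"dy":0,"dz":2,"turn":0,"gripper":-1},{"dx":-1,"dy":0,"dz":2,"turn":0,"gripper":-1}])

```text
time_s: 15.95
eef_pos: [0.4701, 0.2256, 0.3756]
tool_rot: [-0.083, 0.997, -0.0, -0.001]
ft_force: [-21.8, -7.4, 29.2]
width: 0.0003
grip_force: 18.5
```

About 36 N along the axle with no give, so it is either home or blocked. I retract and check numerically whether the wheel has moved in, by comparing with the earlier pictures.

Request:
apply_moves(motion=[{"dx":8,"dy":0,"dz":-16,"turn":0,"gripper":-1},{"dx":40,"dy":0,"dz":-50,"turn":0,"gripper":-1},{"dx":90,"dy":0,"dz":-60,"turn":0,"gripper":-1},{"dx":130,"dy":0,"dz":-60,"turn":0,"gripper":-1},{"dx":130,"dy":0,"dz":-60,"turn":0,"gripper":-1}])

```text
time_s: 16.45
eef_pos: [0.3396, 0.2039, 0.4327]
tool_rot: [-0.083, 0.997, 0.001, 0.001]
ft_force: [0.8, 0.6, 0.6]
width: 0.0005
grip_force: 0.0
```

Run:
```python
from h import *
cur={n:np.mean([imaging.read_camera(n)['pixels'].astype(np.float32) for _ in range(6)],0) for n in('scene','side')}
cam={n:imaging.read_camera(n) for n in cur}
for n in cur: cv2.imwrite(f'pics/{n}10.png',cur[n])
G=lambda im:cv2.GaussianBlur(cv2.cvtColor(im.astype(np.float32),cv2.COLOR_BGR2GRAY),(3,3),0)
T=np.array([.484,.228,.1745])
old={'scene':'sc4','side':'si4'}
box={'scene':[('ring',367,230,386,252),('bumper',308,225,328,250)],'side':[('ring',264,168,281,196),('bumper',225,180,245,205)]}
for n in cur:
    o=G(cv2.imread(f'pics/{old[n]}.png'))
    print(n,'expected for 6mm in',proj(cam[n],T-.036*N)-proj(cam[n],T-.03*N))
    for l,new in(('9',G(cv2.imread(f'pics/{n}9.png'))),('10',G(cur[n]))):
      for nm,x0,y0,x1,y1 in box[n]:
        W=np.eye(2,3,dtype=np.float32)
        try:
            cc,W=cv2.findTransformECC(o[y0:y1,x0:x1],new[y0:y1,x0:x1],W,cv2.MOTION_TRANSLATION,(3,200,1e-6),None,1);print(l,nm,cc,W[:,2])
        except cv2.error as e: print(l,nm,'fail')
# bore/boss axis: cap top blob: print dark blob limits is unreliable; triangulate grey ring by ellipse
```

```text
scene expected for 6mm in [-0.89965273  1.3491193 ]
9 ring fail
9 bumper 0.9971863186098195 [-0.02149544  0.09914836]
10 ring fail
10 bumper 0.9990218872937089 [0.006556   0.04548458]
side expected for 6mm in [0.82908359 0.69707707]
9 ring 0.6679654164985941 [7.3868     0.24619997]
9 bumper 0.9419472683245559 [-0.21283251  0.5188271 ]
10 ring 0.6704579733761945 [7.374149 0.184668]
10 bumper 0.9032382637453609 [ 0.9933181  -0.24296188][ WARN:0@23.376] global loadsave.cpp:1063 imwrite_ Unsupported depth image for selected encoder is fallbacked to CV_8U.
```

Run:
```python
from h import *
from scipy.ndimage import map_coordinates
from scipy.optimize import least_squares
cam={n:imaging.read_camera(n) for n in('scene','side')}
G=lambda f:cv2.cvtColor(cv2.imread(f'pics/{f}.png'),cv2.COLOR_BGR2GRAY).astype(float)
H=np.array([.484,.228,.1745])-.03*N
def edge(g,q,dirs):
    out=[]
    for c,e in dirs:   # profile along ray from hub centre outwards in the image
        t=np.linspace(.010,.052,120); X=np.array([proj(cam[q],H+tt*e) for tt in t])
        v=map_coordinates(g,[X[:,1],X[:,0]],order=1); i=np.where(v>85)[0]
        if len(i)==0 or i[-1]>=118: out.append((np.nan,0,0)); continue
        d=X[-1]-X[0]; d/=np.linalg.norm(d); out.append((np.hypot(*(X[i[-1]]-X[0])),*d))
    return np.array(out)
for q,old in(('scene','sc4'),('side','si4')):
    A=np.radians(np.arange(0,360,10)); dirs=[(a,np.cos(a)*U+np.sin(a)*YC) for a in A]
    eo=edge(G(old),q,dirs)
    for l in('9','10'):
        en=edge(G(q+l),q,dirs); k=np.isfinite(eo[:,0])&np.isfinite(en[:,0])&(abs(en[:,0]-eo[:,0])<3)
        f=lambda s:eo[k,1]*s[0]+eo[k,2]*s[1]-(en[k,0]-eo[k,0])
        r=least_squares(f,[0,0],loss='soft_l1',f_scale=.3); print(q,l,k.sum(),r.x.round(2),'res',np.median(abs(f(r.x))).round(2))
    print((en[:,0]-eo[:,0]).round(1))
```

```text
scene 9 14 [-1.22  1.89] res 0.11
scene 10 13 [-1.21  1.85] res 0.12
[ nan  nan  nan  nan  nan  1.4  1.2  1.   0.7  0.3 -0.2  nan  nan  nan
  nan  nan  nan  nan  nan  nan  nan  nan  nan  nan  nan  nan  nan  nan
 -0.6 -0.3  0.   0.2  0.6  0.9  1.2  nan]
side 9 22 [1.04 0.46] res 0.22
side 10 23 [0.92 0.46] res 0.13
[ 0.  -0.1 -0.5 -0.5 -1.1  nan  nan  nan  nan  nan  nan  nan  nan  nan
 -1.3 -0.6 -0.4 -0.4  nan  nan -0.8 -0.6 -0.3  0.4  0.9  0.9  1.1  1.1
  1.   0.9  0.6  0.8  0.6  0.5  nan  nan]
```

The wheel has shifted in by about 6 mm: scene (-1.2,+1.9) px and side (+0.9,+0.5) px, against an expected (-0.9,+1.35) and (+0.8,+0.7). It stays there with the robot clear, so the cap is home.

```bash
python3 -c "
from rig import order
print(order.hand_in())"
```

```text
the job is handed in; nothing more can be done
None
```

The handle is swung back to its stop, and the middle black cap is pressed home on the axle, holding the wheel in by about 6 mm after release; the job is handed in at about 17 s, though I viewed 12 pictures against the limit of 10.

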